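Reseat the relay that has worked loose and reset the unit

TASK

On the relay unit, one of the four plug-in relays has worked itself up out of its socket and stands higher than the rest. With closed fingertips press it gently straight down until it is fully home, level with its neighbours, then press the round reset button at the end of the rail fully in and let it spring back. Grip and lift nothing, leave the other three relays untouched, and do not disturb the loose parts lying beside the unit.

Things in the scene. Friction and masses are not known exactly. Their poses are not given: they have to be found in the camera images.
- relay_panel: The relay unit: grey steel chassis 104 x 264 mm, 70 mm high, fixed on the desk, a rail along its top. Origin: centre of its underside; x across, y along the rail, z up. Four grey relay sockets (74 x 30 mm) centred at x 0, y 40, -4, -48, -92 mm; which one holds the loose relay varies. Reset module (74 x 36 mm, 125 mm high over the desk) at y 92 mm. Terminal blocks between the sockets reach 106 mm.
- loose_relay (a joint): How far the loose relay stands up out of its socket, m: 0 is fully home on the socket, about 0.008 to 0.012 at the start, it can slide from 0 to 0.016. Its contact blades grip in the socket with about 4 N of friction, constant over the travel (no spring: it stays where it is left); then it meets a solid stop.
- loose_relay_top (a point): Centre of the flat top of the loose relay's case; axes as the relay unit's. It moves with the relay and is 136 mm above the desk when the relay is home.
- loose_relay_case: The loose relay: a clear plastic case on a black base, 28 mm in x, 24 mm in y, 37 mm high, guided in its socket so that it slides only straight up and down, without tilting. Origin: centre of the underside of its base, 99 mm above the desk when home; axes as the relay unit's.
- seated_relay_1: One of the three relays that are properly home (same kind and size as the loose one, 28 x 24 x 37 mm, top 136 mm above the desk), in the other sockets, 44 mm apart centre to centre; not to be touched. Origin: on the socket under the middle of its case, 99 mm above the desk.
- seated_relay_2: One of the three relays that are properly home (same kind and size as the loose one, 28 x 24 x 37 mm, top 136 mm above the desk), in the other sockets, 44 mm apart centre to centre; not to be touched. Origin: on the socket under the middle of its case, 99 mm above the desk.
- seated_relay_3: One of the three relays that are properly home (same kind and size as the loose one, 28 x 24 x 37 mm, top 136 mm above the desk), in the other sockets, 44 mm apart centre to centre; not to be touched. Origin: on the socket under the middle of its case, 99 mm above the desk.
- reset_button (a joint): Travel of the reset button, m: 0 is out, 0.006 is fully in. A spring returns it: about 1 N at the start of the travel, 4 N fully in.
- reset_button_top (a point): Centre of the flat top of the reset button, a round black cap 22 mm across in a steel ring on the reset module at the y = 92 mm end of the rail. 135 mm above the desk when out, 129 mm when fully in (the ring's top is at 128 mm, the housing's at 125 mm); axes as the relay unit's.
- spare_relay: A spare relay of the same kind, 28 x 24 x 37 mm, standing loose on the desk on the unit's -x side (the long face with the connector); not to be disturbed. Origin: centre of its underside.
- small_board: A small green circuit board, 48 x 62 x 16 mm, lying loose on the unit's -x side (the long face with the connector); not to be disturbed. Origin: centre of its underside.
- can_capacitor: A silver can capacitor, 29 mm across, 53 mm high, standing loose on the desk on the unit's -x side, near the reset button's end; not to be disturbed. Origin: centre of its underside.

How it is judged:
By the outcome, as a careful person would: the job done as asked, in the order asked, and still so for the second after the job is handed in, with the robot touching nothing.
It also fails if it takes over 32 s, if anything falls off the work surface, if the arm or the gripper's body presses on something with over 40 N, if the wrist force passes 120 N, or if a joint passes its speed limit or range.

ROBOT

A 7-joint arm with a two-finger parallel gripper is mounted at the origin on a cart in front of the work surface, level with it; the furniture and walls round the work are solid. World frame = base frame: x ahead of the robot, y to its left, z up, the work surface at z = 0. Lengths are in m, angles in rad, forces in N, time in s.
With the tool pointing down it reaches from about 0.425 to 0.875 m from the base axis. Payload 4.7 kg.
Tool frame: the origin (TCP) lies at the very end of the fingers, on their centre line; the grasp point (between the pads) lies 19 mm behind it; z points along the fingers, y is the line along which they close (so a half turn about z gives the same grasp; the last joint's range is limited). The gripper opens to 87 mm and grips with 3 to 60 N. Pads are 19 mm wide; open, the fingers measure 117 mm over their backs; the gripper's body (75 mm by 190 mm) begins 51 mm behind the grasp point.
Start: joints at [-1.292, 0.321, -0.07, 1.45, 0.023, 1.371, -0.057], TCP at [0.17, 0.627, 0.223] pointing down, gripper open.
Joint ranges: [-2.86, 2.86], [-0.3, 2.09], [-1.38, 1.24], [0.06, 2.45], [-1.56, 4.7], [0.09, 2.05], [-2.69, 2.69]. Speed limits (rad/s): [2.57, 2.57, 3.14, 3.14, 3.14, 3.14, 3.14].

INTERFACE

Orientations are given as a rotation vector (axis times angle).
In Python, from bench import ctrl, vision gives the robot as it stands.
- The arm moves only by the tool jog_arm, never from a script. Its argument "increments" is a list of rows, each an object of numbers: "tx", "ty", "tz": the shift along the tool's x, y, z in mm; "wx", "wy", "wz": the turn, a rotation vector about the tool's x, y, z in rad; "gripper": the opening, from 0 (shut) to 1 (fully open). In form: [{"tx": .., "ty": .., "tz": .., "wx": .., "wy": .., "wz": .., "gripper": ..}, ...]. A call has exactly 5 rows; each row is the pose to reach, as a shift and turn from the pose commanded when the call began, along the tool's axes at that moment; what a row does not reach only later rows make up. A row lasts 1/12 s, in which the tool goes at most 41.7 mm and 7.16 degrees, less where a joint would pass 70% of its speed; a pose out of reach is approached as far as the arm can. A call with a gripper value outside its range is refused whole. The fingers move at their own pace and stop on an object; "grip_force" is the grip in N (left out, the last holds). Time passes only in rows, so rows that repeat a pose let the fingers close, or fill a call up. It gives the time, the measured TCP pose, the force, the opening and the grip force at its end, in the units of the state.
- ctrl.get_state(): the state, without advancing time (a new reading comes with each control period).
- vision.get_image(name): name is "scene" or "top" or "wrist"; returns a dict with "color" (400x640x3 uint8, blue, green, red), "fx", "fy", "cx", "cy" (pixels), "extrinsics" (4x4, takes a point from world to camera coordinates). Camera axes: x right, y down, z forward; pixel columns grow to the right and rows downward; lengths in m; the calibration is good to about 2 mm. A picture is of the moment at which its call begins. There is no depth.
- ctrl.close_job(): hands the job in; it is judged then, once.
Trained networks look in the newest picture that a camera, given by its name, has taken for a name from the list of things; names that differ only in an ending like _2 or _b are one class to them, and where a whole thing is asked for, a point or a joint stands for the part that bears it (a point fixed in the world has none). Each returns a list of dicts, best first, with "conf" (0 to 1); they miss things now and then, are a little off and sometimes report something else, mostly with a low value. They report only what shows in the picture. A call takes as long as a camera call.
- vision.spot_in(camera, thing): "bbox" ([left, top, right, bottom] in pixels, round what is visible of it).
The state is a dict: "time": time; "joint_positions": joint angles; "qd": joint speeds; "joint_torque": joint torques, N m; "position": TCP position; "tool_rot": TCP orientation; "ft_force": force on the tool from outside, world axes, zero at the start; "torque": the same for the moment, N m; "grip_width": opening from 0.0 (shut) to 1.0 (fully open); "grip_force": force on a finger pad.
Only numpy, scipy, OpenCV 4.12 (cv2) and the standard library are available. Lean on these libraries where they do the work, as an engineer would, in place of code of your own. Each camera call takes 0.05 s, during which the arm holds its last target. There are 200 camera calls.

## Working session

There is one attempt and no reset: what is moved stays moved. The work goes in short steps, Python scripts to look and compute and a tool call to move; the robot and the scene stay as the last step left them, time stands still between calls to the robot, and variables do not carry over. Pictures are saved under pics/ and viewed, at most 10 in all, crops included, and the job is handed in when it is done.

Besides the shell and the picture viewer there is one more tool, called after "Call:" in YAML: its name, and indented under it one key for each argument. jog_arm: Moves the arm, as the interface text tells. Its arguments: {"type":"object","properties":{"increments":{"type":"array"},"grip_force":{"type":"number"}},"required":["increments"]}

```bash
mkdir -p pics
cat > h.py <<'E'
import numpy as np,cv2
from bench import ctrl,vision
def ray(im,u,v):
    E=np.array(im["extrinsics"]);R,t=E[:3,:3],E[:3,3]
    d=R.T@np.array([(u-im["cx"])/im["fx"],(v-im["cy"])/im["fy"],1]);return -R.T@t,d
def at(im,u,v,z):
    c,d=ray(im,u,v);return c+d*(z-c[2])/d[2]
def px(im,p):
    E=np.array(im["extrinsics"]);q=E[:3,:3]@p+E[:3,3]
    return im["fx"]*q[0]/q[2]+im["cx"],im["fy"]*q[1]/q[2]+im["cy"]
E
python3 - <<'E'
from h import *
np.set_printoptions(precision=4,suppress=True)
ims={n:vision.get_image(n) for n in("top","scene")}
cv2.imwrite("pics/a.png",ims["top"]["color"]);cv2.imwrite("pics/b.png",ims["scene"]["color"])
for n in ims:
    print(n,ray(ims[n],320,200))
    for th,z in (("relay_panel",.07),("loose_relay",.14),("seated_relay_1",.136),("reset_button",.135),("can_capacitor",.05),("spare_relay",.03),("small_board",.01)):
        for d in vision.spot_in(n,th)[:4]:
            b=d["bbox"];print(n,th,round(d["conf"],2),np.round(b),at(ims[n],(b[0]+b[2])/2,(b[1]+b[3])/2,z))
s=ctrl.get_state();print(s["time"],s["position"],s["tool_rot"],s["grip_width"])
E
```

```text
top (array([0.3674, 0.3517, 0.9368]), array([ 0.1021, -0.0124, -0.9948]))
top relay_panel 0.98 [280. 117. 424. 248.] [0.4891 0.2834 0.07  ]
top loose_relay 0.82 [384. 197. 404. 220.] [0.4361 0.2183 0.14  ]
top seated_relay_1 0.81 [364. 180. 389. 208.] [0.4612 0.2469 0.136 ]
top seated_relay_1 0.72 [347. 164. 362. 186.] [0.4929 0.2832 0.136 ]
top seated_relay_1 0.71 [325. 155. 341. 176.] [0.5093 0.3208 0.136 ]
top seated_relay_1 0.46 [306. 137. 317. 150.] [0.5464 0.357  0.136 ]
top reset_button 0.48 [307. 136. 315. 153.] [0.5455 0.3579 0.135 ]
top can_capacitor 0.75 [267. 186. 282. 207.] [0.4638 0.4262 0.05  ]
top spare_relay 0.55 [286. 201. 303. 218.] [0.4421 0.3891 0.03  ]
top small_board 0.6 [316. 224. 343. 256.] [0.3843 0.3211 0.01  ]
scene (array([0.0121, 0.8869, 0.6496]), array([ 0.5358, -0.5616, -0.6306]))
scene relay_panel 0.56 [286. 155. 357. 236.] [0.5116 0.3585 0.07  ]
scene seated_relay_1 0.84 [324. 151. 341. 177.] [0.5024 0.339  0.136 ]
scene reset_button 0.41 [298. 158. 312. 166.] [0.5449 0.3675 0.135 ]
scene reset_button 0.33 [283. 156. 356. 237.] [0.4563 0.4228 0.135 ]
scene can_capacitor 0.61 [303. 231. 320. 256.] [0.4507 0.45   0.05  ]
scene spare_relay 0.82 [324. 227. 348. 255.] [0.4372 0.4012 0.03  ]
0.8 [0.1701 0.6274 0.2226] [0.4147 3.1141 0.0002] 1.0007248740871368
```

View pics/a.png

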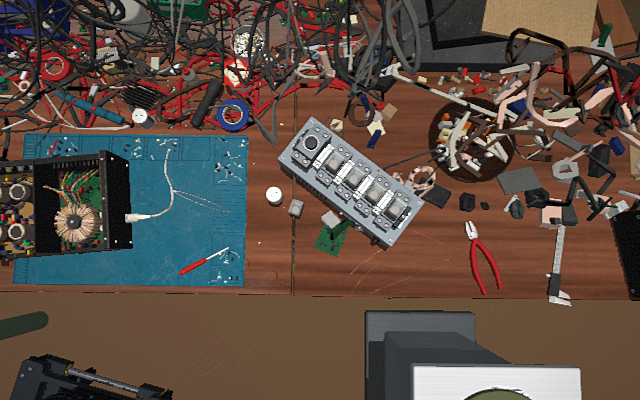

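View pics/b.png

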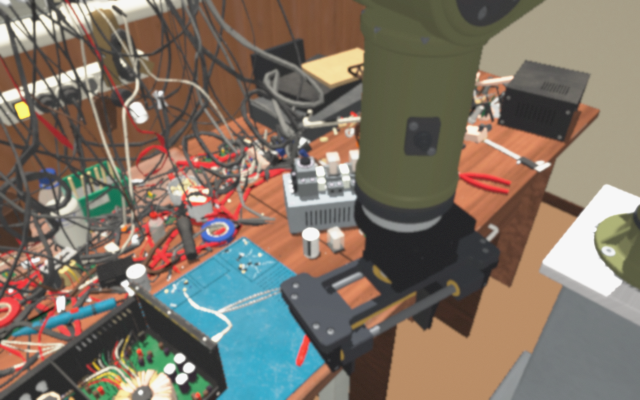

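The top view shows the panel tilted about -38° in yaw. The button is near (312,143) and the relays are near (333,161), (355,176), (377,192) and (397,210). The loose parts are on its lower-left side, and the scene camera is mostly blocked by the arm. I'll move above the panel for a closer look.

Call:
jog_arm:
  increments:
    - {"tx": -33, "ty": -20, "tz": -10, "wz": -0.1, "gripper": 0}
    - {"tx": -66, "ty": -40, "tz": -20, "wz": -0.2, "gripper": 0}
    - {"tx": -99, "ty": -60, "tz": -30, "wz": -0.3, "gripper": 0}
    - {"tx": -132, "ty": -80, "tz": -40, "wz": -0.4, "gripper": 0}
    - {"tx": -165, "ty": -100, "tz": -50, "wz": -0.5, "gripper": 0}
  grip_force: 10

```text
validation failed for argument at $.in...
```

```bash
cat >> h.py <<'E'
from scipy.spatial.transform import Rotation as Ro
def plan(p,yaw):
    "remaining shift (tool axes, mm) and turn so tool points down with tool y at world angle yaw (deg)"
    s=ctrl.get_state();R=Ro.from_rotvec(s["tool_rot"]).as_matrix();a=np.radians(yaw)
    y=np.array([np.cos(a),np.sin(a),0]);z=np.array([0,0,-1.]);T=np.c_[np.cross(y,z),y,z]
    print("t",round(s["time"],2),"pos",np.round(s["position"],4),"F",np.round(s["ft_force"],1),"w",round(s["grip_width"],2),"q",np.round(s["joint_positions"],2))
    print("shift",np.round(R.T@(np.array(p)-s["position"])*1000,1),"turn",np.round(Ro.from_matrix(R.T@T).as_rotvec(),3))
E
python3 - <<'E'
from h import *
plan([.49,.288,.27],142)
i=vision.get_image("wrist");s=ctrl.get_state();R=Ro.from_rotvec(s["tool_rot"]).as_matrix()
c,d=ray(i,i["cx"],i["cy"]);print("cam in tool",R.T@(c-s["position"]),R.T@d,i["fx"])
E
```

```text
t 0.8 pos [0.1701 0.6274 0.2226] F [-0.  -0.1  0.8] w 1.0 q [-1.29  0.32 -0.07  1.45  0.02  1.37 -0.06]
shift [-397.5 -243.8  -47.4] turn [ 0.     0.    -1.172]
cam in tool [ 0.06820263 -0.00027898 -0.16255914] [-2.49146295e-01 -3.66069407e-04  9.68465792e-01] 311.4976015266902
```

Call:
jog_arm:
  increments:
    - {"tx": -33, "ty": -20, "tz": -4, "wx": 0, "wy": 0, "wz": -0.1, "gripper": 0}
    - {"tx": -66, "ty": -40, "tz": -8, "wx": 0, "wy": 0, "wz": -0.2, "gripper": 0}
    - {"tx": -99, "ty": -60, "tz": -12, "wx": 0, "wy": 0, "wz": -0.3, "gripper": 0}
    - {"tx": -132, "ty": -80, "tz": -16, "wx": 0, "wy": 0, "wz": -0.4, "gripper": 0}
    - {"tx": -165, "ty": -100, "tz": -20, "wx": 0, "wy": 0, "wz": -0.5, "gripper": 0}
  grip_force: 10

```text
time: 1.27
position: [0.3043, 0.4862, 0.2429]
tool_rot: [-0.377, 3.119, 0.001]
ft_force: [0.6, 1.0, -0.1]
grip_width: 0.706
grip_force: 0.0
```

Run:
```python
from h import *
plan([.49,.288,.25],142)
```

```text
t 1.27 pos [0.3043 0.4862 0.2429] F [ 0.6  1.  -0.1] w 0.71 q [-1.04  0.15 -0.02  1.62  0.    1.37  0.75]
shift [-133.2 -236.8   -7.1] turn [ 0.     0.    -0.667]
```

Call:
jog_arm:
  increments:
    - {"tx": -19, "ty": -34, "tz": -1, "wx": 0, "wy": 0, "wz": -0.1, "gripper": 0}
    - {"tx": -38, "ty": -68, "tz": -2, "wx": 0, "wy": 0, "wz": -0.2, "gripper": 0}
    - {"tx": -57, "ty": -102, "tz": -3, "wx": 0, "wy": 0, "wz": -0.3, "gripper": 0}
    - {"tx": -76, "ty": -136, "tz": -4, "wx": 0, "wy": 0, "wz": -0.4, "gripper": 0}
    - {"tx": -95, "ty": -168, "tz": -5, "wx": 0, "wy": 0, "wz": -0.5, "gripper": 0}

```text
time: 1.68
position: [0.436, 0.3445, 0.248]
tool_rot: [-1.135, 2.928, 0.0]
ft_force: [0.7, -0.1, -0.6]
grip_width: 0.326
grip_force: 0.0
```

Run:
```python
from h import *
plan([.49,.288,.25],142)
```

```text
t 1.68 pos [0.436  0.3445 0.248 ] F [ 0.7 -0.1 -0.6] w 0.33 q [-0.81  0.11  0.1   1.66 -0.01  1.38  1.6 ]
shift [ -1.8 -78.1  -1.9] turn [-0.     0.001 -0.168]
```

Call:
jog_arm:
  increments:
    - {"tx": 0, "ty": -26, "tz": 0, "wx": 0, "wy": 0, "wz": -0.08, "gripper": 0}
    - {"tx": -1, "ty": -52, "tz": -1, "wx": 0, "wy": 0, "wz": -0.17, "gripper": 0}
    - {"tx": -2, "ty": -78, "tz": -2, "wx": 0, "wy": 0, "wz": -0.17, "gripper": 0}
    - {"tx": -2, "ty": -78, "tz": -2, "wx": 0, "wy": 0, "wz": -0.17, "gripper": 0}
    - {"tx": -2, "ty": -78, "tz": -2, "wx": 0, "wy": 0, "wz": -0.17, "gripper": 0}

```text
time: 2.1
position: [0.4897, 0.2883, 0.2497]
tool_rot: [-1.368, 2.828, -0.0]
ft_force: [-0.2, 0.1, -1.1]
grip_width: 0.02
grip_force: 0.0
```

Run:
```python
from h import *
plan([.49,.288,.25],142)
i=vision.get_image("wrist");cv2.imwrite("pics/c.png",i["color"])
np.set_printoptions(precision=4,suppress=True)
for th,z in (("relay_panel",.07),("loose_relay",.146),("seated_relay_1",.136),("reset_button",.135)):
    for d in vision.spot_in("wrist",th)[:4]:
        b=d["bbox"];print(th,round(d["conf"],2),np.round(b),at(i,(b[0]+b[2])/2,(b[1]+b[3])/2,z))
```

```text
t 2.1 pos [0.4897 0.2883 0.2497] F [-0.2  0.1 -1.1] w 0.02 q [-0.71  0.13  0.15  1.63 -0.02  1.38  1.91]
shift [ 0.  -0.4 -0.3] turn [-0.     0.    -0.006]
relay_panel 0.72 [257.  55. 367. 300.] [0.491  0.2787 0.07  ]
loose_relay 0.68 [290.  76. 326. 108.] [0.4399 0.2117 0.146 ]
seated_relay_1 0.98 [296. 173. 327. 208.] [0.4906 0.2791 0.136 ]
seated_relay_1 0.87 [300. 218. 331. 248.] [0.5129 0.3132 0.136 ]
seated_relay_1 0.77 [293. 129. 329. 161.] [0.4649 0.247  0.136 ]
reset_button 0.6 [318. 282. 320. 298.] [0.5477 0.3624 0.135 ]
```

View pics/c.png

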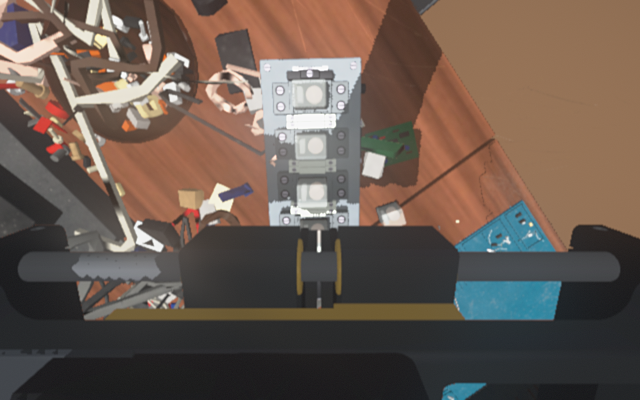

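The three nearest relays show at (312,95), (312,146) and (312,193). The gripper hides the rest, so I'll back the camera along the rail.

Call:
jog_arm:
  increments:
    - {"tx": -30, "ty": 0, "tz": 0, "wx": 0, "wy": 0, "wz": 0, "gripper": 0}
    - {"tx": -60, "ty": 0, "tz": 0, "wx": 0, "wy": 0, "wz": 0, "gripper": 0}
    - {"tx": -90, "ty": 0, "tz": 0, "wx": 0, "wy": 0, "wz": 0, "gripper": 0}
    - {"tx": -110, "ty": 0, "tz": 0, "wx": 0, "wy": 0, "wz": 0, "gripper": 0}
    - {"tx": -110, "ty": 0, "tz": 0, "wx": 0, "wy": 0, "wz": 0, "gripper": 0}

```text
time: 2.77
position: [0.5563, 0.3812, 0.2478]
tool_rot: [1.381, -2.822, -0.002]
ft_force: [-1.0, 0.4, -0.6]
grip_width: 0.007
grip_force: 0.0
```

Run:
```python
from h import *
plan([.49,.288,.25],142)
i=vision.get_image("wrist");cv2.imwrite("pics/d0.png",i["color"])
cv2.imwrite("pics/d.png",cv2.resize(i["color"][0:240,220:420],None,fx=2.5*1,fy=2.5,interpolation=cv2.INTER_CUBIC))
import pickle;pickle.dump({k:i[k] for k in i},open("d.pkl","wb"))
np.set_printoptions(precision=4,suppress=True)
for th,z in (("relay_panel",.07),("loose_relay",.146),("seated_relay_1",.136),("reset_button",.135)):
    for d in vision.spot_in("wrist",th)[:4]:
        b=d["bbox"];print(th,round(d["conf"],2),np.round(b),at(i,(b[0]+b[2])/2,(b[1]+b[3])/2,z))
```

```text
t 2.77 pos [0.5563 0.3812 0.2478] F [-1.   0.4 -0.6] w 0.01 q [-0.74  0.36  0.14  1.35 -0.05  1.43  1.87]
shift [114.3  -4.9  -2.2] turn [0.001 0.    0.003]
relay_panel 0.64 [253.   1. 364. 203.] [0.5105 0.3059 0.07  ]
seated_relay_1 0.96 [290.  44. 324.  80.] [0.4933 0.2852 0.136 ]
seated_relay_1 0.96 [287.   0. 323.  28.] [0.4722 0.2567 0.136 ]
seated_relay_1 0.86 [290. 103. 324. 130.] [0.5199 0.3187 0.136 ]
reset_button 0.89 [297. 159. 321. 186.] [0.5485 0.3576 0.135 ]
```

View pics/d.png

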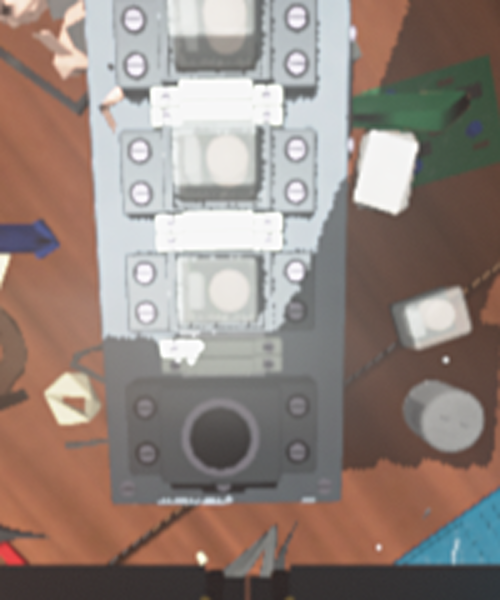

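The view shows the reset button at full-image (308,174), relay y=40 at (309,116), y=-4 at (307,62) and part of y=-48. The y=-92 relay, which the network calls loose, is out of frame. I'll move to a spot that shows all four obliquely.

Call:
jog_arm:
  increments:
    - {"tx": 25, "ty": -5, "tz": 0, "wx": 0, "wy": 0, "wz": 0, "gripper": 0}
    - {"tx": 50, "ty": -5, "tz": -2, "wx": 0, "wy": 0, "wz": 0, "gripper": 0}
    - {"tx": 60, "ty": -5, "tz": -2, "wx": 0, "wy": 0, "wz": 0, "gripper": 0}
    - {"tx": 60, "ty": -5, "tz": -2, "wx": 0, "wy": 0, "wz": 0, "gripper": 0}
    - {"tx": 60, "ty": -5, "tz": -2, "wx": 0, "wy": 0, "wz": 0, "gripper": 0}

```text
time: 3.43
position: [0.5234, 0.3261, 0.2526]
tool_rot: [-1.372, 2.824, 0.002]
ft_force: [-0.1, -0.3, 0.2]
grip_width: 0.007
grip_force: 0.0
```

Run:
```python
from h import *
plan([.49,.288,.25],142)
i=vision.get_image("wrist");cv2.imwrite("pics/e0.png",i["color"])
cv2.imwrite("pics/e.png",cv2.resize(i["color"][0:200,240:400],None,fx=3,fy=3,interpolation=cv2.INTER_CUBIC))
import pickle;pickle.dump({k:i[k] for k in i},open("e.pkl","wb"))
np.set_printoptions(precision=4,suppress=True)
for th,z in (("loose_relay",.146),("seated_relay_1",.136)):
    for d in vision.spot_in("wrist",th)[:4]:
        b=d["bbox"];print(th,round(d["conf"],2),np.round(b),at(i,(b[0]+b[2])/2,(b[1]+b[3])/2,z))
```

```text
t 3.43 pos [0.5234 0.3261 0.2526] F [-0.1 -0.3  0.2] w 0.01 q [-0.72  0.23  0.15  1.5  -0.03  1.4   1.9 ]
shift [50.6  2.7  2.5] turn [-0.     0.002 -0.003]
loose_relay 0.61 [292.   9. 330.  48.] [0.4425 0.2144 0.146 ]
loose_relay 0.38 [299.  70. 333. 103.] [0.4662 0.2502 0.146 ]
seated_relay_1 0.93 [299.  71. 332. 104.] [0.4665 0.2499 0.136 ]
seated_relay_1 0.92 [301. 170. 335. 200.] [0.5165 0.317  0.136 ]
seated_relay_1 0.77 [296. 122. 331. 152.] [0.493  0.2812 0.136 ]
```

View pics/e.png

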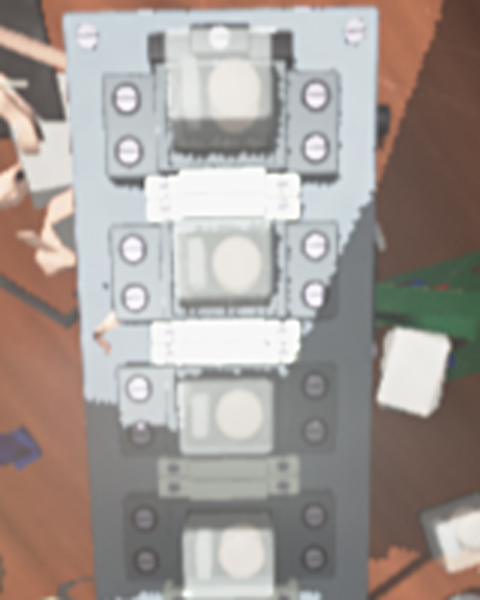

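The top relay (y=-92), centred near crop (225,85), clearly stands high: its sides are long and the dark base shows. I'll fit the panel pose from the socket screws in both views.

Run:
```python
from h import *
import pickle
from scipy.optimize import least_squares
e=pickle.load(open("e.pkl","rb"));d=pickle.load(open("d.pkl","rb"))
S={-92:[(126,97),(316,96),(128,151),(316,148)],-48:[(132,249),(315,245),(134,297),(315,294)],-4:[(138,388),(315,386),(141,434),(315,429)],40:[(144,519),(314,516),(146,560),(314,558)]}
D={40:[(144,271),(295,270),(146,312),(295,311)],-4:[(140,150),(296,149),(141,193),(296,191)]}
obs=[]
for im,T,f,o in((e,S,3,240),(d,D,2.5,220)):
    for y,l in T.items():
        for k,(u,v) in enumerate(l): obs.append((im,y/1e3,(1,-1)[k%2],(-1,1)[k//2],u/f+o,v/f))
def W(p,q):
    c,s=np.cos(p[2]),np.sin(p[2]);return np.array([p[0]+c*q[0]-s*q[1],p[1]+s*q[0]+c*q[1],q[2]])
def res(p):
    r=[]
    for im,y,sx,sy,u,v in obs: r+=list(np.array(px(im,W(p,(sx*p[4],y+sy*p[5],p[3]))))-(u,v))
    return r
s=least_squares(res,[.49,.285,-.66,.095,.03,.008],loss="soft_l1");p=s.x
print("pose",p,"rms",np.sqrt(np.mean(s.fun**2)),"yawdeg",np.degrees(p[2]))
print("loose",W(p,(0,-.092,.146)),"btn",W(p,(0,.092,.135)))
print("btn px pred",(np.array(px(d,W(p,(0,.092,.135))))-(220,0))*2.5,"obs 220,437")
for y in(-.092,-.048):
  for z in(.136,.146): print(y,z,[np.round((np.array(px(e,W(p,(a*.014,y+b*.012,z))))-(240,0))*3) for a,b in((1,-1),(-1,-1),(1,1),(-1,1))])
L=W(p,(0,-.092,.19));plan(L,np.degrees(p[2])+180)
```

```text
pose [ 0.4954714   0.28627453 -0.65034921  0.09396035  0.02950778  0.00750146] rms 0.21055311489770356 yawdeg -37.26226467461063
loose [0.43976868 0.21305427 0.146     ] btn [0.55117412 0.35949479 0.135     ]
btn px pred [219.31712411 440.52447562] obs 220,437
-0.092 0.136 [array([166.,  36.]), array([271.,  34.]), array([169., 134.]), array([271., 132.])]
-0.092 0.146 [array([163.,  22.]), array([272.,  20.]), array([166., 125.]), array([273., 123.])]
-0.048 0.136 [array([171., 213.]), array([272., 211.]), array([174., 303.]), array([273., 301.])]
-0.048 0.146 [array([169., 207.]), array([273., 205.]), array([172., 301.]), array([274., 299.])]
t 3.58 pos [0.5235 0.3272 0.2516] F [ 0.1  0.3 -0.3] w 0.01 q [-0.72  0.24  0.15  1.5  -0.03  1.41  1.9 ]
shift [141.5  -4.5  61.5] turn [ 0.     0.001 -0.014]
```

Call:
jog_arm:
  increments:
    - {"tx": 35, "ty": -1, "tz": 0, "wx": 0, "wy": 0, "wz": -0.014, "gripper": 0}
    - {"tx": 70, "ty": -2, "tz": 10, "wx": 0, "wy": 0, "wz": -0.014, "gripper": 0}
    - {"tx": 105, "ty": -3, "tz": 25, "wx": 0, "wy": 0, "wz": -0.014, "gripper": 0}
    - {"tx": 141, "ty": -4, "tz": 50, "wx": 0, "wy": 0, "wz": -0.014, "gripper": 0}
    - {"tx": 141, "ty": -4, "tz": 62, "wx": 0, "wy": 0, "wz": -0.014, "gripper": 0}

```text
time: 4.0
position: [0.4353, 0.2072, 0.1862]
tool_rot: [1.385, -2.811, 0.002]
ft_force: [0.1, -0.2, -1.6]
grip_width: 0.005
grip_force: 0.0
```

Run:
```python
from h import *
plan([.4398,.2131,.160],142.74)
i=vision.get_image("wrist");cv2.imwrite("pics/f.png",i["color"][0:400,160:480])
```

```text
t 4.0 pos [0.4353 0.2072 0.1862] F [ 0.1 -0.2 -1.6] w 0.01 q [-0.67 -0.01  0.17  1.9   0.    1.26  1.98]
shift [-7.6 -0.  26.2] turn [ 0.002 -0.007 -0.005]
```

View pics/f.png

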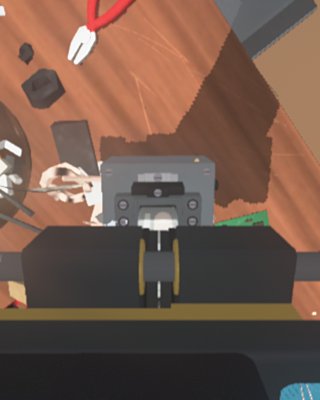

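The tool is over the loose relay, which shows at crop (158,215) just in front of the fingertips. I'll lower a little and let it settle.

Call:
jog_arm:
  increments:
    - {"tx": 0, "ty": 0, "tz": 8, "wx": 0, "wy": 0, "wz": 0, "gripper": 0}
    - {"tx": 0, "ty": 0, "tz": 16, "wx": 0, "wy": 0, "wz": 0, "gripper": 0}
    - {"tx": 0, "ty": 0, "tz": 24, "wx": 0, "wy": 0, "wz": 0, "gripper": 0}
    - {"tx": 0, "ty": 0, "tz": 24, "wx": 0, "wy": 0, "wz": 0, "gripper": 0}
    - {"tx": 0, "ty": 0, "tz": 24, "wx": 0, "wy": 0, "wz": 0, "gripper": 0}

```text
time: 4.47
position: [0.4398, 0.2135, 0.1653]
tool_rot: [1.395, -2.815, 0.0]
ft_force: [-0.7, -0.3, -0.0]
grip_width: 0.004
grip_force: 0.0
```

Run:
```python
from h import *
plan([.4398,.2131,.150],142.74)
```

```text
t 4.47 pos [0.4398 0.2135 0.1653] F [-0.7 -0.3 -0. ] w 0.0 q [-0.67  0.01  0.17  1.92 -0.    1.21  1.99]
shift [ 0.3 -0.3 15.3] turn [-0.    -0.001 -0.   ]
```

Call:
jog_arm:
  increments:
    - {"tx": 0, "ty": 0, "tz": 4, "wx": 0, "wy": 0, "wz": 0, "gripper": 0}
    - {"tx": 0, "ty": 0, "tz": 8, "wx": 0, "wy": 0, "wz": 0, "gripper": 0}
    - {"tx": 0, "ty": 0, "tz": 12, "wx": 0, "wy": 0, "wz": 0, "gripper": 0}
    - {"tx": 0, "ty": 0, "tz": 15, "wx": 0, "wy": 0, "wz": 0, "gripper": 0}
    - {"tx": 0, "ty": 0, "tz": 17, "wx": 0, "wy": 0, "wz": 0, "gripper": 0}

```text
time: 4.88
position: [0.4393, 0.2127, 0.148]
tool_rot: [1.393, -2.815, 0.0]
ft_force: [-0.1, -0.4, -0.2]
grip_width: 0.007
grip_force: 0.0
```

Call:
jog_arm:
  increments:
    - {"tx": 0, "ty": 0, "tz": 1.5, "wx": 0, "wy": 0, "wz": 0, "gripper": 0}
    - {"tx": 0, "ty": 0, "tz": 3, "wx": 0, "wy": 0, "wz": 0, "gripper": 0}
    - {"tx": 0, "ty": 0, "tz": 4.5, "wx": 0, "wy": 0, "wz": 0, "gripper": 0}
    - {"tx": 0, "ty": 0, "tz": 6, "wx": 0, "wy": 0, "wz": 0, "gripper": 0}
    - {"tx": 0, "ty": 0, "tz": 7, "wx": 0, "wy": 0, "wz": 0, "gripper": 0}

```text
time: 5.3
position: [0.4394, 0.2127, 0.1417]
tool_rot: [-1.394, 2.816, 0.0]
ft_force: [-2.2, -1.1, 5.4]
grip_width: 0.006
grip_force: 1.8
```

Contact is at about 5 N, so the relay is sliding. I'll continue gently to the stop.

Call:
jog_arm:
  increments:
    - {"tx": 0, "ty": 0, "tz": 1, "wx": 0, "wy": 0, "wz": 0, "gripper": 0}
    - {"tx": 0, "ty": 0, "tz": 2, "wx": 0, "wy": 0, "wz": 0, "gripper": 0}
    - {"tx": 0, "ty": 0, "tz": 3, "wx": 0, "wy": 0, "wz": 0, "gripper": 0}
    - {"tx": 0, "ty": 0, "tz": 4, "wx": 0, "wy": 0, "wz": 0, "gripper": 0}
    - {"tx": 0, "ty": 0, "tz": 4.5, "wx": 0, "wy": 0, "wz": 0, "gripper": 0}

```text
time: 5.72
position: [0.4394, 0.2128, 0.1369]
tool_rot: [1.394, -2.816, 0.0]
ft_force: [-2.2, -0.9, 3.6]
grip_width: 0.01
grip_force: 1.8
```

Call:
jog_arm:
  increments:
    - {"tx": 0, "ty": 0, "tz": 0.5, "wx": 0, "wy": 0, "wz": 0, "gripper": 0}
    - {"tx": 0, "ty": 0, "tz": 1, "wx": 0, "wy": 0, "wz": 0, "gripper": 0}
    - {"tx": 0, "ty": 0, "tz": 1, "wx": 0, "wy": 0, "wz": 0, "gripper": 0}
    - {"tx": 0, "ty": 0, "tz": 1, "wx": 0, "wy": 0, "wz": 0, "gripper": 0}
    - {"tx": 0, "ty": 0, "tz": 1, "wx": 0, "wy": 0, "wz": 0, "gripper": 0}

```text
time: 6.13
position: [0.4395, 0.2128, 0.1367]
tool_rot: [-1.393, 2.815, 0.0]
ft_force: [-2.9, -0.5, 7.6]
grip_width: 0.004
grip_force: 3.7
```

Call:
jog_arm:
  increments:
    - {"tx": 0, "ty": 0, "tz": 0.3, "wx": 0, "wy": 0, "wz": 0, "gripper": 0}
    - {"tx": 0, "ty": 0, "tz": 0.6, "wx": 0, "wy": 0, "wz": 0, "gripper": 0}
    - {"tx": 0, "ty": 0, "tz": 1, "wx": 0, "wy": 0, "wz": 0, "gripper": 0}
    - {"tx": 0, "ty": 0, "tz": 1, "wx": 0, "wy": 0, "wz": 0, "gripper": 0}
    - {"tx": 0, "ty": 0, "tz": 1, "wx": 0, "wy": 0, "wz": 0, "gripper": 0}

```text
time: 6.55
position: [0.4395, 0.2128, 0.1366]
tool_rot: [-1.393, 2.815, 0.0]
ft_force: [-5.9, -2.5, 12.9]
grip_width: 0.004
grip_force: 6.5
```

Firm stop: the force rose and z didn't move. I'll retreat straight up and go to the button.

Call:
jog_arm:
  increments:
    - {"tx": 0, "ty": 0, "tz": -10, "wx": 0, "wy": 0, "wz": 0, "gripper": 0}
    - {"tx": 0, "ty": 0, "tz": -30, "wx": 0, "wy": 0, "wz": 0, "gripper": 0}
    - {"tx": 0, "ty": 0, "tz": -50, "wx": 0, "wy": 0, "wz": 0, "gripper": 0}
    - {"tx": -20, "ty": 0, "tz": -55, "wx": 0, "wy": 0, "wz": 0, "gripper": 0}
    - {"tx": -50, "ty": 0, "tz": -55, "wx": 0, "wy": 0, "wz": 0, "gripper": 0}

```text
time: 6.97
position: [0.4713, 0.252, 0.1929]
tool_rot: [-1.388, 2.813, 0.001]
ft_force: [1.7, 0.4, 0.3]
grip_width: 0.004
grip_force: 0.0
```

Call:
jog_arm:
  increments:
    - {"tx": -30, "ty": 0, "tz": 0, "wx": 0, "wy": 0, "wz": 0, "gripper": 0}
    - {"tx": -60, "ty": 0, "tz": 0, "wx": 0, "wy": 0, "wz": 0, "gripper": 0}
    - {"tx": -90, "ty": 0, "tz": 0, "wx": 0, "wy": 0, "wz": 0, "gripper": 0}
    - {"tx": -120, "ty": 0, "tz": 0, "wx": 0, "wy": 0, "wz": 0, "gripper": 0}
    - {"tx": -133, "ty": 0, "tz": 0, "wx": 0, "wy": 0, "wz": 0, "gripper": 0}

```text
time: 7.38
position: [0.5517, 0.3621, 0.1891]
tool_rot: [-1.396, 2.812, 0.002]
ft_force: [-0.5, 0.1, 0.4]
grip_width: 0.007
grip_force: 0.0
```

Call:
jog_arm:
  increments:
    - {"tx": 0, "ty": 0, "tz": 0, "wx": 0, "wy": 0, "wz": 0, "gripper": 0}
    - {"tx": 0, "ty": 0, "tz": 5, "wx": 0, "wy": 0, "wz": 0, "gripper": 0}
    - {"tx": 0, "ty": 0, "tz": 5, "wx": 0, "wy": 0, "wz": 0, "gripper": 0}
    - {"tx": 0, "ty": 0, "tz": 5, "wx": 0, "wy": 0, "wz": 0, "gripper": 0}
    - {"tx": 0, "ty": 0, "tz": 5, "wx": 0, "wy": 0, "wz": 0, "gripper": 0}

```text
time: 7.8
position: [0.5503, 0.3573, 0.1853]
tool_rot: [-1.392, 2.816, -0.0]
ft_force: [0.8, 0.2, 0.8]
grip_width: 0.002
grip_force: 0.0
```

Run:
```python
from h import *
plan([.5507,.3588,.145],142.74)
i=vision.get_image("wrist");cv2.imwrite("pics/g.png",cv2.resize(i["color"][0:250,220:420],None,fx=2.4,fy=2.4,interpolation=cv2.INTER_CUBIC))
```

```text
t 7.8 pos [0.5503 0.3573 0.1853] F [0.8 0.2 0.8] w 0.0 q [-0.73  0.35  0.14  1.49 -0.05  1.3   1.91]
shift [-1.5  0.6 40.3] turn [-0.     0.    -0.002]
```

View pics/g.png

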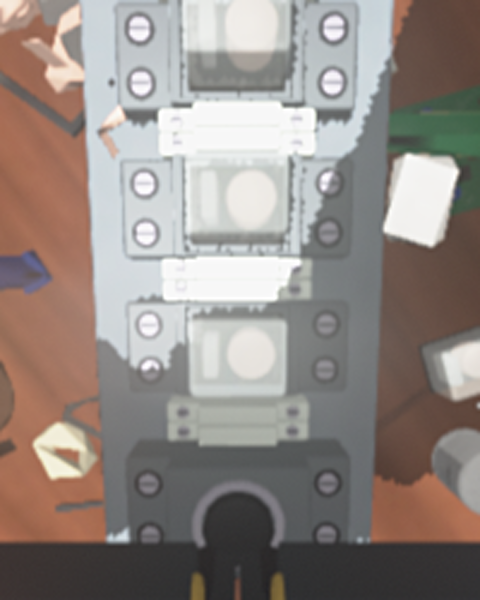

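The button is at crop (238,525), in line with the fingertips. I'll descend and press it.

Call:
jog_arm:
  increments:
    - {"tx": -1, "ty": 0.5, "tz": 12, "wx": 0, "wy": 0, "wz": 0, "gripper": 0}
    - {"tx": -1, "ty": 0.5, "tz": 25, "wx": 0, "wy": 0, "wz": 0, "gripper": 0}
    - {"tx": -1, "ty": 0.5, "tz": 36, "wx": 0, "wy": 0, "wz": 0, "gripper": 0}
    - {"tx": -1, "ty": 0.5, "tz": 44, "wx": 0, "wy": 0, "wz": 0, "gripper": 0}
    - {"tx": -1, "ty": 0.5, "tz": 46, "wx": 0, "wy": 0, "wz": 0, "gripper": 0}

```text
time: 8.27
position: [0.5492, 0.3585, 0.136]
tool_rot: [1.392, -2.812, 0.001]
ft_force: [-0.8, -0.4, 0.2]
grip_width: 0.004
grip_force: 0.0
```

Call:
jog_arm:
  increments:
    - {"tx": 0, "ty": 0, "tz": 2, "wx": 0, "wy": 0, "wz": 0, "gripper": 0}
    - {"tx": 0, "ty": 0, "tz": 4, "wx": 0, "wy": 0, "wz": 0, "gripper": 0}
    - {"tx": 0, "ty": 0, "tz": 6, "wx": 0, "wy": 0, "wz": 0, "gripper": 0}
    - {"tx": 0, "ty": 0, "tz": 8, "wx": 0, "wy": 0, "wz": 0, "gripper": 0}
    - {"tx": 0, "ty": 0, "tz": 9.5, "wx": 0, "wy": 0, "wz": 0, "gripper": 0}

```text
time: 8.68
position: [0.5509, 0.3595, 0.1303]
tool_rot: [-1.393, 2.815, 0.0]
ft_force: [-0.8, -0.7, 3.7]
grip_width: 0.007
grip_force: 1.8
```

Call:
jog_arm:
  increments:
    - {"tx": 0, "ty": 0, "tz": 0.7, "wx": 0, "wy": 0, "wz": 0, "gripper": 0}
    - {"tx": 0, "ty": 0, "tz": 1.4, "wx": 0, "wy": 0, "wz": 0, "gripper": 0}
    - {"tx": 0, "ty": 0, "tz": 2, "wx": 0, "wy": 0, "wz": 0, "gripper": 0}
    - {"tx": 0, "ty": 0, "tz": 2, "wx": 0, "wy": 0, "wz": 0, "gripper": 0}
    - {"tx": 0, "ty": 0, "tz": 2, "wx": 0, "wy": 0, "wz": 0, "gripper": 0}

```text
time: 9.1
position: [0.5509, 0.3595, 0.1294]
tool_rot: [-1.393, 2.815, 0.001]
ft_force: [-3.3, -2.7, 7.9]
grip_width: 0.008
grip_force: 4.2
```

Call:
jog_arm:
  increments:
    - {"tx": 0, "ty": 0, "tz": 0.3, "wx": 0, "wy": 0, "wz": 0, "gripper": 0}
    - {"tx": 0, "ty": 0, "tz": 0.7, "wx": 0, "wy": 0, "wz": 0, "gripper": 0}
    - {"tx": 0, "ty": 0, "tz": 1, "wx": 0, "wy": 0, "wz": 0, "gripper": 0}
    - {"tx": 0, "ty": 0, "tz": 1, "wx": 0, "wy": 0, "wz": 0, "gripper": 0}
    - {"tx": 0, "ty": 0, "tz": 1, "wx": 0, "wy": 0, "wz": 0, "gripper": 0}

```text
time: 9.52
position: [0.5509, 0.3595, 0.1293]
tool_rot: [-1.393, 2.814, 0.001]
ft_force: [-4.6, -3.0, 13.0]
grip_width: 0.005
grip_force: 6.0
```

The button is fully in: 13 N at a solid stop. I'll release upward and back off.

Call:
jog_arm:
  increments:
    - {"tx": 0, "ty": 0, "tz": -8, "wx": 0, "wy": 0, "wz": 0, "gripper": 0}
    - {"tx": 0, "ty": 0, "tz": -25, "wx": 0, "wy": 0, "wz": 0, "gripper": 0}
    - {"tx": 0, "ty": 0, "tz": -50, "wx": 0, "wy": 0, "wz": 0, "gripper": 0}
    - {"tx": 0, "ty": 0, "tz": -85, "wx": 0, "wy": 0, "wz": 0, "gripper": 0}
    - {"tx": 0, "ty": 0, "tz": -122, "wx": 0, "wy": 0, "wz": 0, "gripper": 0}

```text
time: 9.93
position: [0.5499, 0.359, 0.2484]
tool_rot: [1.393, -2.813, 0.001]
ft_force: [0.4, 0.2, -0.4]
grip_width: 0.005
grip_force: 0.0
```

Call:
jog_arm:
  increments:
    - {"tx": 25, "ty": 0, "tz": 0, "wx": 0, "wy": 0, "wz": 0, "gripper": 0}
    - {"tx": 45, "ty": 0, "tz": 0, "wx": 0, "wy": 0, "wz": 0, "gripper": 0}
    - {"tx": 45, "ty": 0, "tz": 0, "wx": 0, "wy": 0, "wz": 0, "gripper": 0}
    - {"tx": 45, "ty": 0, "tz": 0, "wx": 0, "wy": 0, "wz": 0, "gripper": 0}
    - {"tx": 45, "ty": 0, "tz": 0, "wx": 0, "wy": 0, "wz": 0, "gripper": 0}

```text
time: 10.35
position: [0.5234, 0.3242, 0.2484]
tool_rot: [-1.394, 2.815, 0.001]
ft_force: [0.2, 1.1, -0.5]
grip_width: 0.006
grip_force: 0.0
```

Run:
```python
from h import *
plan([.5507,.3588,.145],142.74)
i=vision.get_image("wrist");cv2.imwrite("pics/k.png",cv2.resize(i["color"][0:200,240:400],None,fx=3,fy=3,interpolation=cv2.INTER_CUBIC))
```

```text
t 10.35 pos [0.5234 0.3242 0.2484] F [ 0.2  1.1 -0.5] w 0.01 q [-0.72  0.23  0.15  1.51 -0.04  1.4   1.92]
shift [-44.   -0.8 103.4] turn [ 0.     0.001 -0.001]
```

View pics/k.png

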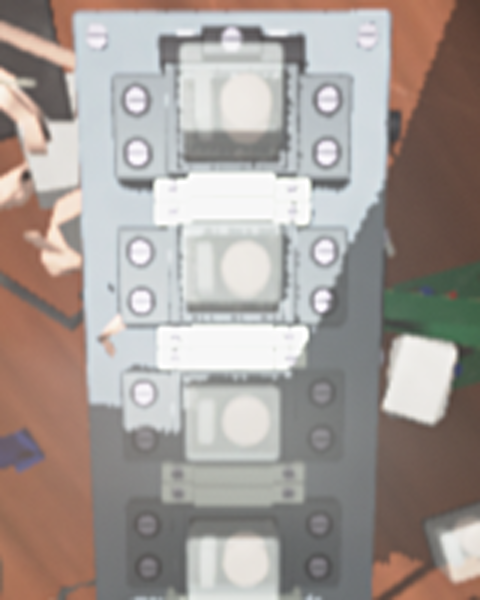

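The pressed relay's top now sits at crop (231,100), where a fully seated relay should appear. The neighbours and loose parts are unchanged.

```bash
python3 -c "
from bench import ctrl
print(ctrl.close_job())"
```

```text
the job is handed in; nothing more can be done
None
```

The loose relay (y = -92 mm) was pressed down to its solid stop, the reset button was then pressed fully in and released, and the job is handed in at about 10 s; I didn't check by camera that the button sprang back.

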